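Put the litho bench back in order

TASK

Sort the things left lying across the litho bench: stand both ink tins upright side by side in the square steel tray, lay the two hones lengthwise in the divided wooden rack, one in each bay, and lay the brayer (the hand roller) flat and lengthwise in the long narrow tray. The brass bottle and the blue tape roll that stand among them are not yours: leave them where they are.

Things in the scene. Friction and masses are not known exactly. Their poses are not given: they have to be found in the camera images.
- tin_a: Closed ink tin standing upright: a plain metal cylinder, 56 mm diameter, 42 mm high, about 250 g, pale paper band, flat dark lid. Origin: centre of its underside, z up. The two tins are alike.
- tin_b: Closed ink tin standing upright: a plain metal cylinder, 56 mm diameter, 42 mm high, about 250 g, pale paper band, flat dark lid. Origin: centre of its underside, z up. The two tins are alike.
- hone_a: Hone: a small two-layer sharpening stone (grey below, tan above), a plain bar 90 mm long (its x axis) by 24 mm wide (y) by 24 mm high (z), lying on the bench, about 120 g. Origin: the middle of the bar, 12 mm above what it lies on. Its long axis points within about 0.45 rad of world x at the start. The two hones are alike.
- hone_b: Hone: a small two-layer sharpening stone (grey below, tan above), a plain bar 90 mm long (its x axis) by 24 mm wide (y) by 24 mm high (z), lying on the bench, about 120 g. Origin: the middle of the bar, 12 mm above what it lies on. Its long axis points within about 0.45 rad of world x at the start. The two hones are alike.
- brayer: Small ink hand roller lying flat, 160 g, 120 mm long (its x). Black rubber roller (30 mm diameter, 50 mm wide along y) at x = -45 mm in a steel fork 62 mm wide; round wooden handle (24 mm diameter, axis 12 mm high) from x = -15 to +60 mm. Origin: mid-length, at bench level. Balances near x = -2 mm: pinch the handle across y at x = +10 mm. Handle starts within 0.3 rad of world +x.
- square_tray: Fixed shallow square steel tray, 160 x 160 mm outside, walls 4 mm thick, rim 14 mm high, inner floor 4 mm above the bench; one undivided well. Holds both tins. Origin: centre of its underside, on the bench; x and y along its sides, z up.
- divided_rack: Fixed shallow wooden rack, 120 mm (its x) by 172 mm (its y), walls 5 mm, rim 13 mm high, inner floor 5 mm above the bench. A 6 mm wall along its x axis, as high as the rim, parts it into two equal bays, each 110 mm (x) by 78 mm (y) inside, centred at y = +42 and -42 mm. One hone per bay, lengthwise along x. Origin: centre of its underside, on the bench.
- long_tray: Fixed shallow black tray, long and narrow: 90 mm (its x) by 200 mm (its y) outside, walls 5 mm thick, rim 13 mm high, inner floor 5 mm above the bench; undivided. Holds the brayer, lying lengthwise along the tray's y, either way round. Origin: centre of its underside, on the bench.
- brass_bottle: Bystander: upright brass dispenser bottle, 60 mm diameter, 118 mm high with its small cap, about 600 g, loose. Origin: centre of its underside. Leave it where it stands.
- tape_roll: Bystander: roll of blue tape lying flat, a ring 70 mm outside and 48 mm inside diameter, 24 mm high, about 80 g, loose. Origin: centre of its underside. Leave it where it lies.

How it is judged:
By the outcome, as a careful person would: the job done as asked, in the order asked, and still so for the second after the job is handed in, with the robot touching nothing.
It also fails if it takes over 117 s, if anything falls off the work surface, if the arm or the gripper's body presses on something with over 40 N, if the wrist force passes 120 N, or if a joint passes its speed limit or range.

ROBOT

A 7-joint arm with a two-finger parallel gripper is mounted at the origin on the work surface. World frame = base frame: x ahead of the robot, y to its left, z up, the work surface at z = 0. Lengths are in m, angles in rad, forces in N, time in s.
With the tool pointing down it reaches from about 0.425 to 0.925 m from the base axis. Payload 6.8 kg.
Tool frame: the origin (TCP) lies midway between the tips of the shut fingers; the grasp point (between the pads) lies 19 mm behind it; z points along the fingers, y is the direction in which the jaws open and shut (so a half turn about z gives the same grasp; the last joint's range is limited). The gripper opens to 85 mm and grips with 20 to 120 N. Pads are 22 mm wide; open, the fingers measure 114 mm over their backs; the gripper's body (76 mm by 85 mm) begins 54 mm behind the grasp point. The pads swing forward as they close: fully open they stand 13 mm farther back than shut.
Start: joints at [1.188, 0.477, 0.022, 1.555, -0.011, 1.109, -0.083], TCP at [0.183, -0.65, 0.231] pointing down, gripper open.
Joint ranges: [-2.96, 2.96], [-0.34, 2.1], [-1.41, 1.46], [0.24, 2.44], [-1.37, 4.51], [0.17, 1.92], [-2.96, 2.96]. Speed limits (rad/s): [2.39, 2.39, 3.14, 3.14, 3.14, 3.14, 3.14].

INTERFACE

Orientations are given as a unit quaternion [w, x, y, z].
In Python, from station import readout, eyes, ticket gives the robot as it stands. The module is installed in compiled form; this text tells all that it offers.
- The arm moves only by the shell command python3 -m crank 'ROWS' [FORCE]. ROWS is JSON, a list of rows, each an object of numbers: "jaw": the opening in per cent of the stroke, from 0 (shut) to 100 (fully open); "x", "y", "z": the shift along the tool's x, y, z in mm; "ax", "ay", "az": the turn, a rotation vector about the tool's x, y, z in degrees. In form: [{"jaw": .., "x": .., "y": .., "z": .., "ax": .., "ay": .., "az": ..}, ...]. A call has 1 to 12 rows; each row shifts and turns the commanded pose from where the row before left it, along the tool's axes as they then stand; what a row does not reach is not made up. A row lasts 1/8 s, in which the tool goes at most 62.5 mm and 10.7 degrees, less where a joint would pass 70% of its speed; a pose out of reach is approached as far as the arm can. A call with a gripper value outside its range is refused whole. The fingers move at their own pace and stop on an object; FORCE is the grip in N (left out, the last holds). Time passes only in rows, so rows that do not move let the fingers close. It gives the time, the measured TCP pose, the force and the opening at its end, in the units of the state.
- readout.get_obs(): the state, without advancing time (a new reading comes with each control period).
- eyes.read_camera(name): name is "side" or "top" or "wrist"; returns (picture, depth): 480x640x3 uint8, red, green, blue; 480x640 float32, m along the optical axis (not along the pixel's ray), 0 where there is no reading.
- eyes.calibration(name): a dict with "fx", "fy", "cx", "cy" (pixels), "R" (3x3) and "t" (3): a world point X has camera coordinates R X + t. Camera axes: x right, y down, z forward; pixel columns grow to the right and rows downward; lengths in m; the calibration is good to about 2 mm. A picture is of the moment at which its call begins: read the wrist's pose just before it. calibration takes no time and is no camera call; for the wrist camera it gives the pose at the moment of the call.
- ticket.hand_in(): hands the job in, once; it reports no verdict.
The state is a dict: "t": time; "q": joint angles; "joint_vel": joint speeds; "joint_torque": joint torques, N m; "eef_pos": TCP position; "tool_rot": TCP orientation; "contact_force": force on the tool from outside, world axes, zero at the start; "torque": the same for the moment, N m; "gripper_width": opening from 0.0 (shut) to 1.0 (fully open).
Only numpy, scipy, OpenCV 4.12 (cv2) and the standard library are available. Lean on these libraries where they do the work, as an engineer would, in place of code of your own. Each camera call takes 0.05 s, during which the arm holds its last target. There are 200 camera calls.

## Working session

There is one attempt and no reset: what is moved stays moved. The work goes in short steps, Python scripts to look and compute and a shell command to move; the robot and the scene stay as the last step left them, time stands still between calls to the robot, and variables do not carry over. Pictures are saved under pics/ and viewed, about 12 in all and at most 16, crops included, and the job is handed in when it is done.

```bash
mkdir -p pics
cat > h.py <<'E'
import numpy as np, cv2
from station import readout, eyes, ticket
def snap(n,f):
    c=eyes.calibration(n); p,d=eyes.read_camera(n)
    cv2.imwrite(f'pics/{f}.png',p[:,:,::-1]); np.savez(f'pics/{f}.npz',p=p,d=d,**{k:np.array(v) for k,v in c.items()})
    return p,d,c
def load(f):
    z=np.load(f'pics/{f}.npz'); return z['p'],z['d'],z
def ray(c,u,v,z):
    R=np.array(c['R']);t=np.array(c['t']); o=-R.T@t
    d=R.T@np.array([(u-c['cx'])/c['fx'],(v-c['cy'])/c['fy'],1]); return o+d*(z-o[2])/d[2]
def cloud(d,c):
    v,u=np.mgrid[:480,:640]; P=np.stack([(u-c['cx'])/c['fx']*d,(v-c['cy'])/c['fy']*d,d],-1)
    return (P-np.array(c['t']))@np.array(c['R'])
E
python3 - <<'E'
from h import *
for n in('top','side'):
    p,d,c=snap(n,n+'0'); print(n,-np.array(c['R']).T@np.array(c['t']),(d>0).mean())
o=readout.get_obs(); print(o['t'],o['eef_pos'],o['tool_rot'],o['contact_force'],o['gripper_width'])
E
```

```text
top [0.33058721 0.00437782 1.16567919] 0.996005859375
side [0.00884912 0.70779404 0.6536384 ] 0.9960221354166666
0.1 [ 0.18300589 -0.649177    0.23041939] [-8.04781537e-04  9.90575004e-01  1.36968923e-01 -1.66871561e-04] [-0.1650115  -0.58525749  0.13247619] 1.001761101121338
```

View pics/top0.png

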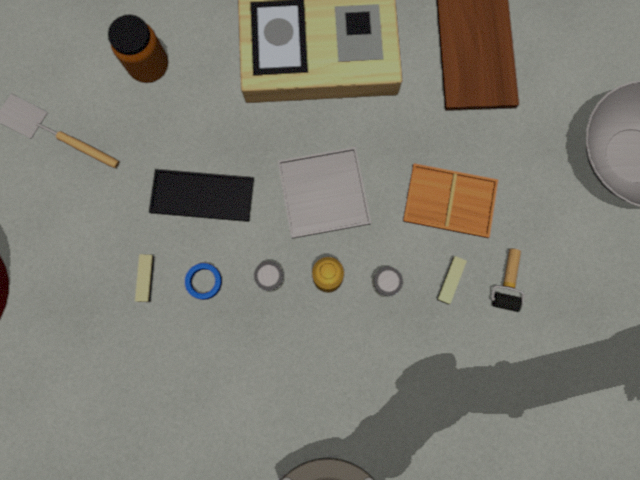

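View pics/side0.png

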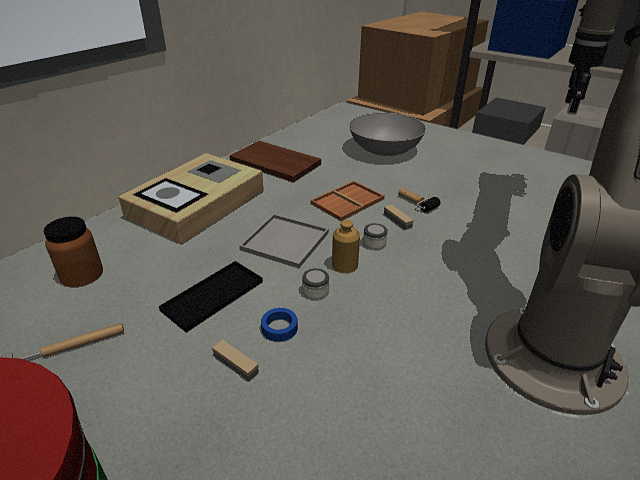

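The top view shows, left to right around row 280: hone (144,278), tape (203,281), tin (269,275), bottle (328,274), tin (388,281), hone (452,280) and brayer (508,280). The trays lie above them: long (202,195), square (324,193), divided (451,201). The side view agrees. Next I measure them.

Run:
```python
from h import *
p,d,c=load('top0'); P=cloud(d,c); z=P[...,2]
roi=np.zeros((480,640),bool); roi[140:320,120:535]=1
m=((z>0.006)&(d>0)&roi).astype(np.uint8)
n,l,s,ce=cv2.connectedComponentsWithStats(m)
for i in range(1,n):
    if s[i,4]<60: continue
    k=l==i; zt=np.percentile(z[k],90); kk=k&(z>zt-0.004); 
    q=P[k][:,:2].astype(np.float32); qt=P[kk][:,:2].astype(np.float32)
    f=lambda r:(np.round(r[0],4),np.round(r[1],4),round(r[2],1))
    print(ce[i].round(),s[i,4],'z',zt.round(4),'all',f(cv2.minAreaRect(q)),'top',f(cv2.minAreaRect(qt)),'mean',qt.mean(0).round(4))
k=roi&(z<.004)&(z>-.01); print('bench z',np.median(z[k]), 'px mm',1000*1.17/c['fx'])
```

```text
[325. 192.] 854 z 0.016 all (array([0.6223, 0.0074]), array([0.1625, 0.162 ]), 10.7) top (array([0.6215, 0.008 ]), array([0.1609, 0.1601]), 10.6) mean [0.6202 0.0091]
[452. 200.] 1364 z 0.0147 all (array([ 0.6057, -0.2458]), array([0.1733, 0.1226]), 78.7) top (array([ 0.6053, -0.2454]), array([0.1726, 0.1212]), 78.9) mean [ 0.6042 -0.2473]
[200. 194.] 1037 z 0.0147 all (array([0.6158, 0.2537]), array([0.2044, 0.0917]), 85.2) top (array([0.6155, 0.2522]), array([0.2009, 0.0911]), 85.1) mean [0.6152 0.2515]
[510. 285.] 1044 z 0.0289 all (array([ 0.4475, -0.3536]), array([0.0622, 0.1204]), 78.6) top (array([ 0.445 , -0.3578]), array([0.0499, 0.116 ]), 72.2) mean [ 0.4119 -0.3463]
[145. 278.] 715 z 0.0258 all (array([0.4481, 0.3537]), array([0.0271, 0.0904]), 89.0) top (array([0.4482, 0.3536]), array([0.0258, 0.0903]), 88.1) mean [0.4485 0.3538]
[328. 274.] 919 z 0.1161 all (array([0.4504, 0.    ]), array([0.0585, 0.0583]), 89.2) top (array([4.513e-01, 2.000e-04]), array([0.0272, 0.0248]), 0.1) mean [4.51e-01 1.00e-04]
[452. 280.] 661 z 0.0265 all (array([ 0.4451, -0.2393]), array([0.0255, 0.0909]), 67.9) top (array([ 0.4447, -0.2392]), array([0.0249, 0.0899]), 67.2) mean [ 0.4454 -0.2395]
[269. 276.] 736 z 0.0443 all (array([0.4506, 0.1124]), array([0.0551, 0.0553]), 34.3) top (array([0.4514, 0.1124]), array([0.0537, 0.0534]), 61.3) mean [0.4511 0.1128]
[203. 281.] 655 z 0.0253 all (array([0.442 , 0.2404]), array([0.0683, 0.0688]), 84.8) top (array([0.4423, 0.24  ]), array([0.0686, 0.0674]), 89.2) mean [0.4426 0.2406]
[388. 281.] 727 z 0.0444 all (array([ 0.4407, -0.1133]), array([0.0542, 0.0564]), 89.2) top (array([ 0.4406, -0.1139]), array([0.0534, 0.0543]), 79.4) mean [ 0.4397 -0.1141]
bench z -0.0003157207582313448 px mm 1.9656861563230943
```

```bash
cat > go.py <<'E'
import sys
from h import *
# go.py x y z yaw(deg) : az first, then shift in turned tool frame; chained targets separated by '/'
o=readout.get_obs(); w,x,y,zz=o['tool_rot']
from scipy.spatial.transform import Rotation as Ro
R=Ro.from_quat([x,y,zz,w]).as_matrix(); yaw=np.degrees(np.arctan2(R[1,0],R[0,0])); p=np.array(o['eef_pos'])
print('t %.2f'%o['t'],'p',p.round(4),'yaw %.1f'%yaw,'tilt',R[:2,2].round(4),'F',np.round(o['contact_force'],1),'w %.3f'%o['gripper_width'],'q7 %.2f'%o['q'][6])
for a in ' '.join(sys.argv[1:]).split('/'):
    if not a.strip(): continue
    X,Y,Z,W=map(float,a.split()); dy=(W-yaw+180)%360-180; c,s=np.cos(np.radians(W)),np.sin(np.radians(W))
    d=(np.array([X,Y,Z])-p)*1000
    print('az %.1f  x %.1f y %.1f z %.1f'%(-dy,c*d[0]+s*d[1],s*d[0]-c*d[1],-d[2])); p=np.array([X,Y,Z]);yaw=W
E
python3 - <<'E'
import numpy as np
def T(n,x,y,a,l):
    a=np.radians(a)
    for u,v in l: print(n,u,v,round(x+np.cos(a)*u-np.sin(a)*v,4),round(y+np.sin(a)*u+np.cos(a)*v,4))
T('sq',.6215,.008,10.7,[(.036,0),(-.036,0)])
T('rack',.6055,-.2455,-11.2,[(0,.042),(0,-.042)])
T('brayer grip',.4475,-.3536,-11.4,[(.010,0)])
T('long, grip pt',.6155,.2525,-4.9,[(0,-.010),(0,.01)])
E
python3 go.py .44 -.114 .20 11 / .44 -.114 .008 11 / .44 -.114 .08 11 / .6569 .0147 .08 11
```

```text
sq 0.036 0 0.6569 0.0147
sq -0.036 0 0.5861 0.0013
rack 0 0.042 0.6137 -0.2043
rack 0 -0.042 0.5973 -0.2867
brayer grip 0.01 0 0.4573 -0.3556
long, grip pt 0 -0.01 0.6146 0.2425
long, grip pt 0 0.01 0.6164 0.2625
t 0.10 p [ 0.183  -0.6492  0.2304] yaw 15.7 tilt [-0.0006  0.0015] F [-0.2 -0.6  0.1] w 1.002 q7 -0.08
az 4.7  x 354.4 y -476.3 z 30.4
az -0.0  x 0.0 y 0.0 z 192.0
az -0.0  x 0.0 y 0.0 z -72.0
az -0.0  x 237.5 y -84.9 z -0.0
```

```bash
python3 -m crank '[{"jaw":100,"az":4.7},{"x":29.5,"y":-39.7},{"x":32,"y":-43},{"x":32,"y":-43},{"x":32,"y":-43},{"x":32,"y":-43},{"x":32,"y":-43},{"x":32,"y":-43},{"x":32,"y":-43},{"x":32,"y":-43},{"x":32,"y":-43},{"x":32,"y":-43}]' 40
python3 go.py .44 -.114 .10 11 / .44 -.114 .008 11; python3 -c "
from h import *; snap('wrist','w1')"
```

```text
t 0.10 p [ 0.183  -0.6492  0.2304] yaw 15.7 tilt [-0.0006  0.0015] F [-0.2 -0.6  0.1] w 1.002 q7 -0.08
az 4.7  x 354.4 y -476.3 z 130.4
az -0.0  x 0.0 y 0.0 z 92.0schema error: expected keys jaw, x, y, z, ax, ay, az
```

View pics/w1.png

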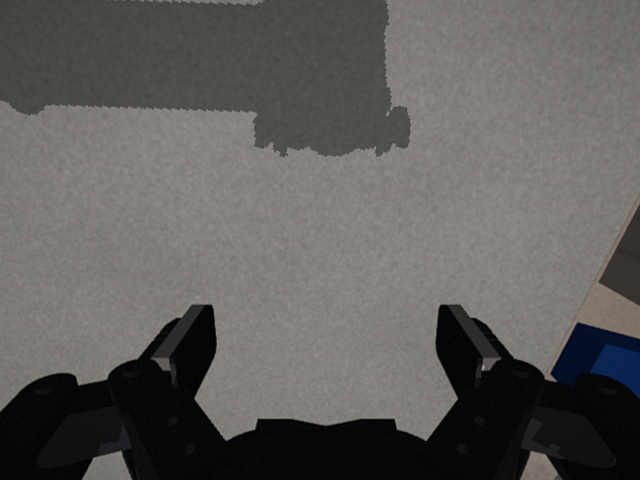

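The wrist view showed only bench and the two fingers (tips at about (200,310) and (450,310)), because the call was refused. Every row needs all seven keys.

```bash
python3 -m crank '[{"jaw":100,"x":0,"y":0,"z":0,"ax":0,"ay":0,"az":4.7},{"jaw":100,"x":32,"y":-43,"z":0,"ax":0,"ay":0,"az":0},{"jaw":100,"x":32,"y":-43,"z":0,"ax":0,"ay":0,"az":0},{"jaw":100,"x":32,"y":-43,"z":0,"ax":0,"ay":0,"az":0},{"jaw":100,"x":32,"y":-43,"z":0,"ax":0,"ay":0,"az":0},{"jaw":100,"x":32,"y":-43,"z":0,"ax":0,"ay":0,"az":0},{"jaw":100,"x":32,"y":-43,"z":0,"ax":0,"ay":0,"az":0},{"jaw":100,"x":32,"y":-43,"z":0,"ax":0,"ay":0,"az":0},{"jaw":100,"x":32,"y":-43,"z":0,"ax":0,"ay":0,"az":0},{"jaw":100,"x":32,"y":-43,"z":0,"ax":0,"ay":0,"az":0},{"jaw":100,"x":32,"y":-43,"z":0,"ax":0,"ay":0,"az":0},{"jaw":100,"x":0,"y":0,"z":0,"ax":0,"ay":0,"az":0}]' 40
python3 go.py .44 -.114 .10 11 / .44 -.114 .008 11; python3 -c "
from h import *; snap('wrist','w2')"
```

```text
t: 1.65
eef_pos: [0.4165, -0.1624, 0.2315]
tool_rot: [-0.0, 0.995, 0.1, 0.0]
contact_force: [0.5, -0.2, -0.1]
gripper_width: 0.998
t 1.65 p [ 0.4165 -0.1624  0.2315] yaw 11.5 tilt [0.0009 0.0009] F [ 0.5 -0.2 -0.1] w 0.998 q7 -1.18
az 0.5  x 32.3 y -43.0 z 131.5
az -0.0  x 0.0 y 0.0 z 92.0
```

View pics/w2.png

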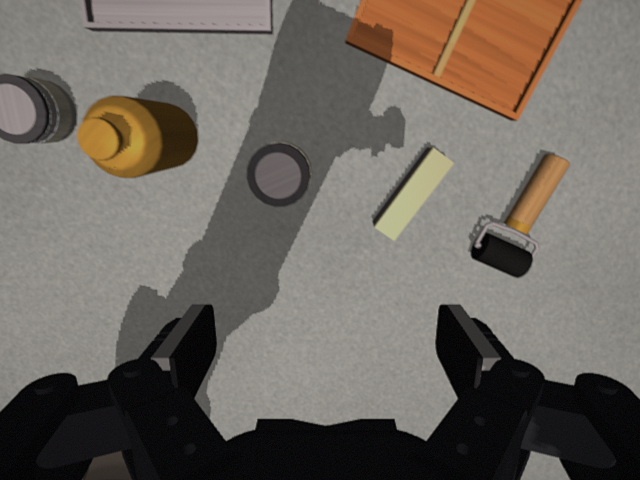

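The wrist view shows tin (279,175), hone (413,195), brayer (520,215), bottle (120,138) and the other tin (20,108). I'll cross-check these against the top camera.

Run:
```python
from h import *
p,d,c=load('w2'); P=cloud(d,c); z=P[...,2]
m=((z>0.007)&(z<.14)&(d>0)); m[300:]=0
n,l,s,ce=cv2.connectedComponentsWithStats(m.astype(np.uint8))
for i in range(1,n):
    if s[i,4]<300: continue
    k=l==i; zt=np.percentile(z[k],90); kk=k&(z>zt-0.004)
    r=cv2.minAreaRect(P[kk][:,:2].astype(np.float32)); r2=cv2.minAreaRect(P[k][:,:2].astype(np.float32))
    print(ce[i].round(),s[i,4],'z',zt.round(4),np.round(r[0],4),np.round(r[1],4),round(r[2],1),'all',np.round(r2[0],4),np.round(r2[1],4),round(r2[2],1))
b=(z>.006)&(z<.03)&(p[...,0]>150)&(p[...,2]<110); b[300:]=0;b[:,:470]=0;b[:140]=0
r=cv2.minAreaRect(P[b][:,:2].astype(np.float32));print('handle',b.sum(),r)
```

```text
[172.  23.] 1725 z 0.0152 [ 0.5523 -0.0035] [0.0234 0.1608] 11.6 all [ 0.5532 -0.0033] [0.0235 0.1608] 11.0
[465.  58.] 3437 z 0.014 [ 0.5966 -0.2429] [0.1728 0.104 ] 79.0 all [ 0.5968 -0.2429] [0.1725 0.1042] 78.8
[ 32. 110.] 4248 z 0.0435 [0.45   0.1041] [0.038  0.0557] 87.1 all [0.4502 0.1037] [0.0387 0.056 ] 87.1
[135. 136.] 7616 z 0.1168 [4.513e-01 1.000e-04] [0.0273 0.0276] 57.9 all [ 0.4516 -0.0021] [0.0597 0.0547] 13.8
[278. 173.] 3327 z 0.0435 [ 0.4403 -0.1135] [0.0553 0.0546] 7.9 all [ 0.4406 -0.1136] [0.0551 0.0557] 50.9
[411. 192.] 2878 z 0.0252 [ 0.4447 -0.2385] [0.0251 0.0902] 67.4 all [ 0.4447 -0.2385] [0.0251 0.0902] 67.4
[520. 220.] 4293 z 0.029 [ 0.4472 -0.3531] [0.0513 0.1136] 77.8 all [ 0.4467 -0.3535] [0.0631 0.1199] 77.0
handle 1338 ((0.46808111667633057, -0.3584565222263336), (0.019049616530537605, 0.07409978657960892), 76.06082916259766)
```

The two views agree within 1 mm. Grasping tin B.

```bash
python3 -m crank '[{"jaw":100,"x":16,"y":-21.5,"z":20,"ax":0,"ay":0,"az":0.5},{"jaw":100,"x":16.5,"y":-21.5,"z":30,"ax":0,"ay":0,"az":0},{"jaw":100,"x":0,"y":0,"z":50,"ax":0,"ay":0,"az":0},{"jaw":100,"x":0,"y":0,"z":50,"ax":0,"ay":0,"az":0},{"jaw":100,"x":0,"y":0,"z":45,"ax":0,"ay":0,"az":0},{"jaw":100,"x":0,"y":0,"z":28,"ax":0,"ay":0,"az":0},{"jaw":100,"x":0,"y":0,"z":0,"ax":0,"ay":0,"az":0},{"jaw":50,"x":0,"y":0,"z":0,"ax":0,"ay":0,"az":0},{"jaw":50,"x":0,"y":0,"z":0,"ax":0,"ay":0,"az":0},{"jaw":50,"x":0,"y":0,"z":0,"ax":0,"ay":0,"az":0},{"jaw":50,"x":0,"y":0,"z":0,"ax":0,"ay":0,"az":0},{"jaw":50,"x":0,"y":0,"z":0,"ax":0,"ay":0,"az":0}]' 40
python3 go.py .4405 -.1135 .07 10.7 / .6569 .0147 .07 10.7 / .6569 .0147 .014 10.7
```

```text
t: 3.2
eef_pos: [0.4397, -0.1184, 0.0098]
tool_rot: [0.001, 0.996, 0.092, 0.001]
contact_force: [-1.6, 0.0, 7.2]
gripper_width: 0.644
t 3.20 p [ 0.4397 -0.1184  0.0098] yaw 10.5 tilt [ 0.0025 -0.0008] F [-1.6  0.   7.2] w 0.644 q7 -1.51
az -0.2  x 1.7 y -4.7 z -60.2
az -0.0  x 236.4 y -85.8 z -0.0
az -0.0  x 0.0 y 0.0 z 56.0
```

```bash
python3 -m crank '[{"jaw":50,"x":0,"y":0,"z":-15,"ax":0,"ay":0,"az":0},{"jaw":50,"x":0,"y":0,"z":-25,"ax":0,"ay":0,"az":0},{"jaw":50,"x":0,"y":0,"z":-25,"ax":0,"ay":0,"az":0},{"jaw":50,"x":20,"y":-7.5,"z":0,"ax":0,"ay":0,"az":0},{"jaw":50,"x":43,"y":-16,"z":0,"ax":0,"ay":0,"az":0},{"jaw":50,"x":43,"y":-16,"z":0,"ax":0,"ay":0,"az":0},{"jaw":50,"x":43,"y":-16,"z":0,"ax":0,"ay":0,"az":0},{"jaw":50,"x":43,"y":-16,"z":0,"ax":0,"ay":0,"az":0},{"jaw":50,"x":25,"y":-10,"z":0,"ax":0,"ay":0,"az":0},{"jaw":50,"x":14,"y":-5,"z":0,"ax":0,"ay":0,"az":0},{"jaw":50,"x":0,"y":0,"z":0,"ax":0,"ay":0,"az":0}]' 40
python3 go.py .6569 .0147 .07 10.7 / .6569 .0147 .015 10.7;  python3 -c "
from h import *; snap('wrist','w3')"
```

```text
t: 4.58
eef_pos: [0.6503, 0.0102, 0.0728]
tool_rot: [-0.0, 0.996, 0.092, -0.0]
contact_force: [-0.1, -0.4, -2.9]
gripper_width: 0.644
t 4.58 p [0.6503 0.0102 0.0728] yaw 10.6 tilt [-0.0004  0.0003] F [-0.1 -0.4 -2.9] w 0.644 q7 -1.68
az -0.1  x 7.4 y -3.2 z 2.8
az -0.0  x 0.0 y 0.0 z 55.0
```

View pics/w3.png

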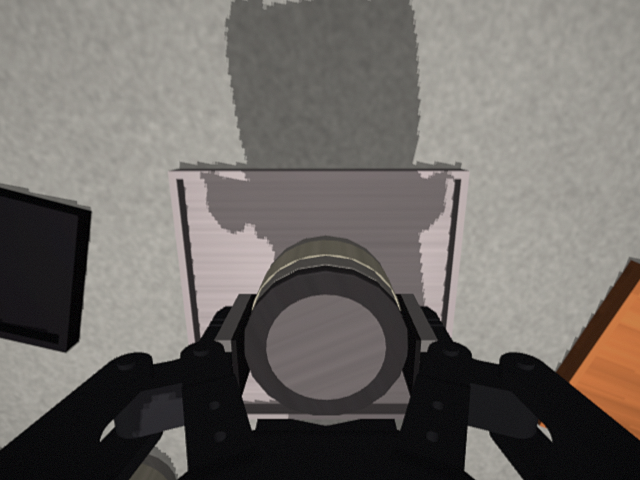

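Tin held level between the pads at (325,345), over the tray (corners near (175,170) and (465,170)). Placing it.

```bash
python3 -m crank '[{"jaw":50,"x":7.5,"y":-3,"z":10,"ax":0,"ay":0,"az":0},{"jaw":50,"x":0,"y":0,"z":22,"ax":0,"ay":0,"az":0},{"jaw":50,"x":0,"y":0,"z":14,"ax":0,"ay":0,"az":0},{"jaw":50,"x":0,"y":0,"z":8,"ax":0,"ay":0,"az":0},{"jaw":50,"x":0,"y":0,"z":4,"ax":0,"ay":0,"az":0},{"jaw":50,"x":0,"y":0,"z":0,"ax":0,"ay":0,"az":0}]' 40
python3 -m crank '[{"jaw":75,"x":0,"y":0,"z":0,"ax":0,"ay":0,"az":0},{"jaw":85,"x":0,"y":0,"z":0,"ax":0,"ay":0,"az":0},{"jaw":95,"x":0,"y":0,"z":0,"ax":0,"ay":0,"az":0},{"jaw":100,"x":0,"y":0,"z":-20,"ax":0,"ay":0,"az":0},{"jaw":100,"x":0,"y":0,"z":-45,"ax":0,"ay":0,"az":0},{"jaw":100,"x":0,"y":0,"z":-45,"ax":0,"ay":0,"az":0},{"jaw":100,"x":0,"y":0,"z":0,"ax":0,"ay":0,"az":0}]'
python3 go.py .4510 .1127 .12 10.7 / .4510 .1127 .008 10.7
```

```text
t: 5.38
eef_pos: [0.6569, 0.0136, 0.0153]
tool_rot: [0.0, 0.996, 0.092, 0.0]
contact_force: [-0.3, -0.3, -1.5]
gripper_width: 0.651
t: 6.25
eef_pos: [0.6602, 0.0141, 0.1314]
tool_rot: [0.0, 0.996, 0.092, 0.005]
contact_force: [-0.7, -0.4, 0.2]
gripper_width: 1.004
t 6.25 p [0.6602 0.0141 0.1314] yaw 10.5 tilt [0.0096 0.0007] F [-0.7 -0.4  0.2] w 1.004 q7 -1.67
az -0.2  x -187.3 y -135.7 z 11.4
az -0.0  x 0.0 y 0.0 z 112.0
```

```bash
python3 -m crank '[{"jaw":100,"x":-31,"y":-22.5,"z":0,"ax":0,"ay":0,"az":0},{"jaw":100,"x":-31,"y":-22.5,"z":0,"ax":0,"ay":0,"az":0},{"jaw":100,"x":-31,"y":-22.5,"z":0,"ax":0,"ay":0,"az":0},{"jaw":100,"x":-31,"y":-22.5,"z":0,"ax":0,"ay":0,"az":0},{"jaw":100,"x":-31,"y":-22.5,"z":0,"ax":0,"ay":0,"az":0},{"jaw":100,"x":-20,"y":-15,"z":0,"ax":0,"ay":0,"az":0},{"jaw":100,"x":-10,"y":-7,"z":0,"ax":0,"ay":0,"az":0},{"jaw":100,"x":0,"y":0,"z":0,"ax":0,"ay":0,"az":0},{"jaw":100,"x":0,"y":0,"z":0,"ax":0,"ay":0,"az":0}]'
python3 go.py .4510 .1127 .008 10.7
python3 - <<'E'
from h import *
p,d,c=snap('top','top1'); P=cloud(d,c); z=P[...,2]
m=(z>.035)&(z<.05)&(P[...,0]>.55)&(P[...,0]<.72)&(abs(P[...,1])<.1)
print('tinB',cv2.minAreaRect(P[m][:,:2].astype(np.float32)),m.sum(),P[m].mean(0))
E
```

```text
t: 7.38
eef_pos: [0.4515, 0.1115, 0.1255]
tool_rot: [-0.0, 0.996, 0.091, 0.0]
contact_force: [0.2, -0.2, 0.3]
gripper_width: 1.001
t 7.38 p [0.4515 0.1115 0.1255] yaw 10.5 tilt [0.0009 0.0001] F [ 0.2 -0.2  0.3] w 1.001 q7 -1.93
az -0.2  x -0.2 y -1.2 z 117.5
tinB ((0.6582794189453125, 0.013218997046351433), (0.05431690439581871, 0.054513126611709595), 13.665708541870117) 622 [0.65757506 0.01314102 0.04536198]
```

```bash
python3 -m crank '[{"jaw":100,"x":0,"y":-1,"z":25,"ax":0,"ay":0,"az":0},{"jaw":100,"x":0,"y":0,"z":40,"ax":0,"ay":0,"az":0},{"jaw":100,"x":0,"y":0,"z":32,"ax":0,"ay":0,"az":0},{"jaw":100,"x":0,"y":0,"z":18,"ax":0,"ay":0,"az":0},{"jaw":100,"x":0,"y":0,"z":0,"ax":0,"ay":0,"az":0},{"jaw":50,"x":0,"y":0,"z":0,"ax":0,"ay":0,"az":0},{"jaw":50,"x":0,"y":0,"z":0,"ax":0,"ay":0,"az":0},{"jaw":50,"x":0,"y":0,"z":0,"ax":0,"ay":0,"az":0},{"jaw":50,"x":0,"y":0,"z":0,"ax":0,"ay":0,"az":0},{"jaw":50,"x":0,"y":0,"z":0,"ax":0,"ay":0,"az":0}]' 40
python3 -m crank '[{"jaw":50,"x":0,"y":0,"z":-15,"ax":0,"ay":0,"az":0},{"jaw":50,"x":0,"y":0,"z":-25,"ax":0,"ay":0,"az":0},{"jaw":50,"x":0,"y":0,"z":-25,"ax":0,"ay":0,"az":0},{"jaw":50,"x":0,"y":0,"z":0,"ax":0,"ay":0,"az":0}]'
python3 go.py .5861 .0013 .07 10.7 / .5861 .0013 .013 10.7
```

```text
t: 8.68
eef_pos: [0.4511, 0.1131, 0.0114]
tool_rot: [-0.0, 0.996, 0.092, 0.001]
contact_force: [-0.5, -0.1, 6.1]
gripper_width: 0.638
t: 9.18
eef_pos: [0.4516, 0.1133, 0.0774]
tool_rot: [-0.0, 0.996, 0.092, 0.002]
contact_force: [0.4, 0.9, -2.1]
gripper_width: 0.643
t 9.18 p [0.4516 0.1133 0.0774] yaw 10.5 tilt [0.0042 0.0011] F [ 0.4  0.9 -2.1] w 0.643 q7 -1.99
az -0.2  x 111.4 y 135.0 z 7.4
az -0.0  x 0.0 y 0.0 z 57.0
```

```bash
python3 -m crank '[{"jaw":50,"x":30,"y":0,"z":0,"ax":0,"ay":0,"az":0},{"jaw":50,"x":40,"y":5,"z":0,"ax":0,"ay":0,"az":0},{"jaw":50,"x":31,"y":30,"z":0,"ax":0,"ay":0,"az":0},{"jaw":50,"x":10,"y":40,"z":0,"ax":0,"ay":0,"az":0},{"jaw":50,"x":0,"y":35,"z":0,"ax":0,"ay":0,"az":0},{"jaw":50,"x":0,"y":17,"z":0,"ax":0,"ay":0,"az":0},{"jaw":50,"x":0,"y":8,"z":0,"ax":0,"ay":0,"az":0},{"jaw":50,"x":0,"y":0,"z":0,"ax":0,"ay":0,"az":0},{"jaw":50,"x":0,"y":0,"z":0,"ax":0,"ay":0,"az":0}]'
python3 go.py .5861 .0013 .015 10.7
```

```text
t: 10.3
eef_pos: [0.5838, 0.0024, 0.0754]
tool_rot: [-0.0, 0.996, 0.093, 0.0]
contact_force: [-0.3, -0.3, -2.7]
gripper_width: 0.642
t 10.30 p [0.5838 0.0024 0.0754] yaw 10.7 tilt [-0.      0.0009] F [-0.3 -0.3 -2.7] w 0.642 q7 -1.70
az -0.0  x 2.1 y 1.5 z 60.4
```

```bash
python3 -m crank '[{"jaw":50,"x":2,"y":1.5,"z":10,"ax":0,"ay":0,"az":0},{"jaw":50,"x":0,"y":0,"z":24,"ax":0,"ay":0,"az":0},{"jaw":50,"x":0,"y":0,"z":14,"ax":0,"ay":0,"az":0},{"jaw":50,"x":0,"y":0,"z":8,"ax":0,"ay":0,"az":0},{"jaw":50,"x":0,"y":0,"z":4,"ax":0,"ay":0,"az":0},{"jaw":50,"x":0,"y":0,"z":0,"ax":0,"ay":0,"az":0}]' 40
python3 -m crank '[{"jaw":75,"x":0,"y":0,"z":0,"ax":0,"ay":0,"az":0},{"jaw":85,"x":0,"y":0,"z":0,"ax":0,"ay":0,"az":0},{"jaw":95,"x":0,"y":0,"z":0,"ax":0,"ay":0,"az":0},{"jaw":100,"x":0,"y":0,"z":-20,"ax":0,"ay":0,"az":0},{"jaw":100,"x":0,"y":0,"z":-45,"ax":0,"ay":0,"az":0},{"jaw":100,"x":0,"y":0,"z":-45,"ax":0,"ay":0,"az":0},{"jaw":70,"x":0,"y":0,"z":-10,"ax":0,"ay":0,"az":8},{"jaw":70,"x":0,"y":0,"z":0,"ax":0,"ay":0,"az":8.4},{"jaw":70,"x":0,"y":0,"z":0,"ax":0,"ay":0,"az":8.4},{"jaw":70,"x":0,"y":0,"z":0,"ax":0,"ay":0,"az":8.4},{"jaw":70,"x":0,"y":0,"z":0,"ax":0,"ay":0,"az":0}]'
python3 go.py .4447 -.2388 .12 -22.5 / .4447 -.2388 .004 -22.5
```

```text
t: 11.05
eef_pos: [0.5867, -0.0004, 0.0158]
tool_rot: [0.0, 0.996, 0.092, 0.0]
contact_force: [0.5, -0.5, -3.7]
gripper_width: 0.642
t: 12.42
eef_pos: [0.5866, -0.0003, 0.1367]
tool_rot: [-0.0, 0.981, -0.196, 0.001]
contact_force: [-0.2, 1.0, 0.4]
gripper_width: 0.699
t 12.43 p [ 5.866e-01 -3.000e-04  1.367e-01] yaw -22.6 tilt [0.0015 0.    ] F [-0.2  1.   0.4] w 0.699 q7 -2.18
az -0.1  x -39.8 y 274.6 z 16.7
az -0.0  x 0.0 y -0.0 z 116.0
```

```bash
python3 -m crank '[{"jaw":70,"x":-6,"y":40,"z":0,"ax":0,"ay":0,"az":0},{"jaw":70,"x":-7,"y":50,"z":0,"ax":0,"ay":0,"az":0},{"jaw":70,"x":-7,"y":50,"z":0,"ax":0,"ay":0,"az":0},{"jaw":70,"x":-7,"y":50,"z":0,"ax":0,"ay":0,"az":0},{"jaw":70,"x":-7,"y":50,"z":0,"ax":0,"ay":0,"az":0},{"jaw":70,"x":-4,"y":24,"z":0,"ax":0,"ay":0,"az":0},{"jaw":70,"x":-2,"y":10,"z":0,"ax":0,"ay":0,"az":0},{"jaw":70,"x":0,"y":0,"z":0,"ax":0,"ay":0,"az":0},{"jaw":70,"x":0,"y":0,"z":0,"ax":0,"ay":0,"az":0}]'
python3 go.py .4447 -.2388 .004 -22.5;python3 - <<'E'
from h import *
p,d,c=snap('top','top2'); P=cloud(d,c); z=P[...,2]
m=((z>.035)&(z<.05)&(P[...,0]>.55)&(P[...,0]<.72)&(abs(P[...,1])<.1)).astype(np.uint8)
n,l,s,ce=cv2.connectedComponentsWithStats(m)
for i in range(1,n):
    if s[i,4]>60: print(cv2.minAreaRect(P[l==i][:,:2].astype(np.float32)),s[i,4],P[l==i].mean(0))
E
```

```text
t: 13.55
eef_pos: [0.4448, -0.2367, 0.1355]
tool_rot: [-0.0, 0.981, -0.195, 0.0]
contact_force: [-0.1, -0.5, 0.7]
gripper_width: 0.7
t 13.55 p [ 0.4448 -0.2367  0.1355] yaw -22.5 tilt [0.0007 0.0004] F [-0.1 -0.5  0.7] w 0.700 q7 -1.66
az 0.0  x 0.7 y 2.0 z 131.5
((0.6592235565185547, 0.012870603241026402), (0.055407654494047165, 0.053113844245672226), 0.43640822172164917) 626 [0.65762043 0.01305258 0.0454221 ]
((0.5864681601524353, -0.0009665507823228836), (0.05227635055780411, 0.05638250336050987), 89.68611145019531) 636 [ 0.58521378 -0.00105297  0.04539109]
```

```bash
python3 -m crank '[{"jaw":70,"x":0.5,"y":2,"z":25,"ax":0,"ay":0,"az":0},{"jaw":70,"x":0,"y":0,"z":45,"ax":0,"ay":0,"az":0},{"jaw":70,"x":0,"y":0,"z":35,"ax":0,"ay":0,"az":0},{"jaw":70,"x":0,"y":0,"z":18,"ax":0,"ay":0,"az":0},{"jaw":70,"x":0,"y":0,"z":6,"ax":0,"ay":0,"az":0},{"jaw":70,"x":0,"y":0,"z":0,"ax":0,"ay":0,"az":0},{"jaw":15,"x":0,"y":0,"z":0,"ax":0,"ay":0,"az":0},{"jaw":15,"x":0,"y":0,"z":0,"ax":0,"ay":0,"az":0},{"jaw":15,"x":0,"y":0,"z":0,"ax":0,"ay":0,"az":0},{"jaw":15,"x":0,"y":0,"z":0,"ax":0,"ay":0,"az":0},{"jaw":15,"x":0,"y":0,"z":0,"ax":0,"ay":0,"az":0},{"jaw":15,"x":0,"y":0,"z":0,"ax":0,"ay":0,"az":0}]' 40
python3 -m crank '[{"jaw":15,"x":0,"y":0,"z":-15,"ax":0,"ay":0,"az":0},{"jaw":15,"x":0,"y":0,"z":-25,"ax":0,"ay":0,"az":0},{"jaw":15,"x":0,"y":0,"z":-25,"ax":0,"ay":0,"az":-5},{"jaw":15,"x":0,"y":0,"z":0,"ax":0,"ay":0,"az":-6.3},{"jaw":15,"x":0,"y":0,"z":0,"ax":0,"ay":0,"az":0}]'
python3 go.py .5973 -.2867 .07 -11.2 / .5973 -.2867 .012 -11.2
```

```text
t: 15.1
eef_pos: [0.4442, -0.2403, 0.0072]
tool_rot: [0.0, 0.981, -0.196, 0.001]
contact_force: [-0.2, 0.8, 6.4]
gripper_width: 0.27
t: 15.72
eef_pos: [0.4435, -0.2403, 0.0723]
tool_rot: [0.0, 0.995, -0.1, 0.0]
contact_force: [0.1, -0.6, -1.5]
gripper_width: 0.272
t 15.72 p [ 0.4435 -0.2403  0.0723] yaw -11.4 tilt [ 0.0009 -0.0004] F [ 0.1 -0.6 -1.5] w 0.272 q7 -1.52
az -0.2  x 159.9 y 15.6 z 2.3
az -0.0  x 0.0 y -0.0 z 58.0
```

```bash
python3 -m crank '[{"jaw":15,"x":25,"y":2.5,"z":0,"ax":0,"ay":0,"az":-0.2},{"jaw":15,"x":40,"y":4,"z":0,"ax":0,"ay":0,"az":0},{"jaw":15,"x":40,"y":4,"z":0,"ax":0,"ay":0,"az":0},{"jaw":15,"x":33,"y":3,"z":0,"ax":0,"ay":0,"az":0},{"jaw":15,"x":15,"y":1.5,"z":0,"ax":0,"ay":0,"az":0},{"jaw":15,"x":7,"y":0.5,"z":0,"ax":0,"ay":0,"az":0},{"jaw":15,"x":0,"y":0,"z":0,"ax":0,"ay":0,"az":0},{"jaw":15,"x":0,"y":0,"z":0,"ax":0,"ay":0,"az":0}]'
python3 go.py .5973 -.2867 .0125 -11.2;python3 -c "
from h import *; snap('wrist','w4')"
```

```text
t: 16.73
eef_pos: [0.5965, -0.2861, 0.0712]
tool_rot: [-0.0, 0.995, -0.097, -0.001]
contact_force: [0.3, 0.7, -2.4]
gripper_width: 0.27
t 16.73 p [ 0.5965 -0.2861  0.0712] yaw -11.2 tilt [-0.0011  0.0002] F [ 0.3  0.7 -2.4] w 0.270 q7 -1.53
az 0.0  x 1.0 y 0.4 z 58.7
```

View pics/w4.png

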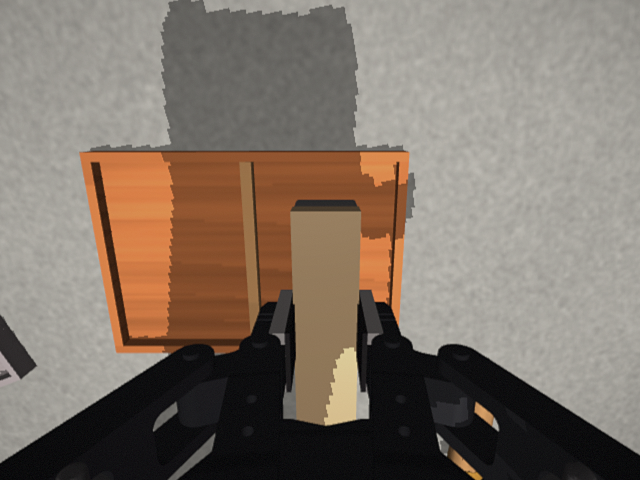

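The hone is held along its length (292–360, 205–420), parallel to the rack and centred over the right bay. Lowering and releasing with a small opening.

```bash
python3 -m crank '[{"jaw":15,"x":1,"y":0.5,"z":10,"ax":0,"ay":0,"az":0},{"jaw":15,"x":0,"y":0,"z":22,"ax":0,"ay":0,"az":0},{"jaw":15,"x":0,"y":0,"z":14,"ax":0,"ay":0,"az":0},{"jaw":15,"x":0,"y":0,"z":8,"ax":0,"ay":0,"az":0},{"jaw":15,"x":0,"y":0,"z":4,"ax":0,"ay":0,"az":0},{"jaw":15,"x":0,"y":0,"z":0,"ax":0,"ay":0,"az":0}]' 40
python3 -m crank '[{"jaw":35,"x":0,"y":0,"z":0,"ax":0,"ay":0,"az":0},{"jaw":42,"x":0,"y":0,"z":0,"ax":0,"ay":0,"az":0},{"jaw":42,"x":0,"y":0,"z":0,"ax":0,"ay":0,"az":0},{"jaw":42,"x":0,"y":0,"z":-20,"ax":0,"ay":0,"az":0},{"jaw":42,"x":0,"y":0,"z":-50,"ax":0,"ay":0,"az":0},{"jaw":42,"x":0,"y":0,"z":-50,"ax":0,"ay":0,"az":0},{"jaw":70,"x":0,"y":0,"z":-50,"ax":0,"ay":0,"az":-4},{"jaw":70,"x":0,"y":0,"z":0,"ax":0,"ay":0,"az":-5},{"jaw":70,"x":0,"y":0,"z":0,"ax":0,"ay":0,"az":0}]'
python3 go.py .4482 .3537 .15 -2 / .4482 .3537 .006 -2
```

```text
t: 17.52
eef_pos: [0.5986, -0.2871, 0.0134]
tool_rot: [0.0, 0.995, -0.097, 0.0]
contact_force: [0.3, -0.0, -1.2]
gripper_width: 0.274
t: 18.65
eef_pos: [0.5985, -0.2872, 0.1853]
tool_rot: [0.0, 1.0, -0.019, 0.001]
contact_force: [0.0, 0.4, -0.3]
gripper_width: 0.699
t 18.65 p [ 0.5985 -0.2872  0.1853] yaw -2.2 tilt [ 0.0021 -0.0009] F [ 0.   0.4 -0.3] w 0.699 q7 -1.36
az -0.2  x -172.6 y -635.3 z 35.3
az -0.0  x 0.0 y -0.0 z 144.0
```

```bash
python3 -m crank '[{"jaw":70,"x":-9,"y":-30,"z":0,"ax":0,"ay":0,"az":0},{"jaw":70,"x":-14,"y":-52,"z":0,"ax":0,"ay":0,"az":0},{"jaw":70,"x":-14,"y":-52,"z":0,"ax":0,"ay":0,"az":0},{"jaw":70,"x":-14,"y":-52,"z":0,"ax":0,"ay":0,"az":0},{"jaw":70,"x":-14,"y":-52,"z":0,"ax":0,"ay":0,"az":0},{"jaw":70,"x":-14,"y":-52,"z":0,"ax":0,"ay":0,"az":0},{"jaw":70,"x":-14,"y":-52,"z":0,"ax":0,"ay":0,"az":0},{"jaw":70,"x":-14,"y":-52,"z":0,"ax":0,"ay":0,"az":0},{"jaw":70,"x":-14,"y":-52,"z":0,"ax":0,"ay":0,"az":0},{"jaw":70,"x":-14,"y":-52,"z":0,"ax":0,"ay":0,"az":0},{"jaw":70,"x":-14,"y":-52,"z":0,"ax":0,"ay":0,"az":0},{"jaw":70,"x":-14,"y":-52,"z":0,"ax":0,"ay":0,"az":0}]'
python3 -m crank '[{"jaw":70,"x":-9,"y":-30,"z":0,"ax":0,"ay":0,"az":0},{"jaw":70,"x":0,"y":0,"z":20,"ax":0,"ay":0,"az":0},{"jaw":70,"x":0,"y":0,"z":20,"ax":0,"ay":0,"az":0},{"jaw":70,"x":0,"y":0,"z":0,"ax":0,"ay":0,"az":0}]'
python3 go.py .4482 .3537 .006 -2
python3 - <<'E'
from h import *
p,d,c=snap('top','top3'); P=cloud(d,c); z=P[...,2]
m=((z>.02)&(z<.04)&(P[...,0]>.52)&(P[...,0]<.72)&(P[...,1]<-.12)&(P[...,1]>-.36)).astype(np.uint8)
print('hone in rack',cv2.minAreaRect(P[m>0][:,:2].astype(np.float32)),m.sum(),P[m>0].mean(0))
p,d,c=snap('wrist','w5')
E
```

```text
t: 20.15
eef_pos: [0.4572, 0.3219, 0.1831]
tool_rot: [0.0, 1.0, -0.02, -0.0]
contact_force: [1.2, 1.0, 0.0]
gripper_width: 0.698
t: 20.65
eef_pos: [0.449, 0.3499, 0.1417]
tool_rot: [0.001, 1.0, -0.019, -0.002]
contact_force: [0.3, -0.5, -0.4]
gripper_width: 0.695
t 20.65 p [0.449  0.3499 0.1417] yaw -2.2 tilt [-0.0032 -0.0029] F [ 0.3 -0.5 -0.4] w 0.695 q7 -2.60
az -0.2  x -0.9 y -3.8 z 135.7
hone in rack ((0.5992305278778076, -0.287626713514328), (0.026013867929577827, 0.09190969169139862), 78.9328384399414) 603 [ 0.59805171 -0.28690669  0.02852866]
```

```bash
python3 -m crank '[{"jaw":70,"x":-1,"y":-3.5,"z":25,"ax":0,"ay":0,"az":0},{"jaw":70,"x":0,"y":0,"z":45,"ax":0,"ay":0,"az":0},{"jaw":70,"x":0,"y":0,"z":40,"ax":0,"ay":0,"az":0},{"jaw":70,"x":0,"y":0,"z":18,"ax":0,"ay":0,"az":0},{"jaw":70,"x":0,"y":0,"z":6,"ax":0,"ay":0,"az":0},{"jaw":70,"x":0,"y":0,"z":0,"ax":0,"ay":0,"az":0},{"jaw":15,"x":0,"y":0,"z":0,"ax":0,"ay":0,"az":0},{"jaw":15,"x":0,"y":0,"z":0,"ax":0,"ay":0,"az":0},{"jaw":15,"x":0,"y":0,"z":0,"ax":0,"ay":0,"az":0},{"jaw":15,"x":0,"y":0,"z":0,"ax":0,"ay":0,"az":0},{"jaw":15,"x":0,"y":0,"z":0,"ax":0,"ay":0,"az":0},{"jaw":15,"x":0,"y":0,"z":0,"ax":0,"ay":0,"az":0}]' 40
python3 go.py
python3 -m crank '[{"jaw":15,"x":0,"y":0,"z":-15,"ax":0,"ay":0,"az":0},{"jaw":15,"x":0,"y":0,"z":-35,"ax":0,"ay":0,"az":0},{"jaw":15,"x":0,"y":0,"z":-50,"ax":0,"ay":0,"az":0},{"jaw":15,"x":0,"y":0,"z":-50,"ax":0,"ay":0,"az":0},{"jaw":15,"x":0,"y":0,"z":-20,"ax":0,"ay":0,"az":0},{"jaw":15,"x":0,"y":0,"z":0,"ax":0,"ay":0,"az":0}]'
python3 go.py .6137 -.2043 .17 -2 / .6137 -.2043 .0125 -11.2
```

```text
t: 22.25
eef_pos: [0.45, 0.3551, 0.0104]
tool_rot: [-0.0, 1.0, -0.019, 0.001]
contact_force: [-0.6, -1.0, 6.2]
gripper_width: 0.272
t 22.25 p [0.45   0.3551 0.0104] yaw -2.2 tilt [0.0015 0.0009] F [-0.6 -1.   6.2] w 0.272 q7 -2.71
t: 23.0
eef_pos: [0.4501, 0.3553, 0.1816]
tool_rot: [-0.001, 1.0, -0.019, 0.002]
contact_force: [-0.6, -0.4, -2.1]
gripper_width: 0.268
t 23.00 p [0.4501 0.3553 0.1816] yaw -2.2 tilt [0.0033 0.0024] F [-0.6 -0.4 -2.1] w 0.268 q7 -2.58
az -0.2  x 183.1 y 553.5 z 11.6
az 9.2  x 0.0 y -0.0 z 157.5
```

```bash
python3 -m crank '[{"jaw":15,"x":8,"y":24,"z":0,"ax":0,"ay":0,"az":0},{"jaw":15,"x":17,"y":50,"z":0,"ax":0,"ay":0,"az":0},{"jaw":15,"x":17,"y":50,"z":0,"ax":0,"ay":0,"az":0},{"jaw":15,"x":17,"y":50,"z":0,"ax":0,"ay":0,"az":0},{"jaw":15,"x":17,"y":50,"z":0,"ax":0,"ay":0,"az":0},{"jaw":15,"x":17,"y":50,"z":0,"ax":0,"ay":0,"az":0},{"jaw":15,"x":17,"y":50,"z":0,"ax":0,"ay":0,"az":0},{"jaw":15,"x":17,"y":50,"z":0,"ax":0,"ay":0,"az":0},{"jaw":15,"x":17,"y":50,"z":0,"ax":0,"ay":0,"az":0},{"jaw":15,"x":17,"y":50,"z":0,"ax":0,"ay":0,"az":0},{"jaw":15,"x":15,"y":50,"z":0,"ax":0,"ay":0,"az":0},{"jaw":15,"x":7,"y":29,"z":0,"ax":0,"ay":0,"az":0}]'
python3 -m crank '[{"jaw":15,"x":0,"y":0,"z":20,"ax":0,"ay":0,"az":4.5},{"jaw":15,"x":0,"y":0,"z":40,"ax":0,"ay":0,"az":4.5},{"jaw":15,"x":0,"y":0,"z":40,"ax":0,"ay":0,"az":0},{"jaw":15,"x":0,"y":0,"z":0,"ax":0,"ay":0,"az":0},{"jaw":15,"x":0,"y":0,"z":0,"ax":0,"ay":0,"az":0}]'
python3 go.py .6137 -.2043 .0155 -11.2;python3 -c "
from h import *; snap('wrist','w6')"
```

```text
t: 24.5
eef_pos: [0.6103, -0.2084, 0.1773]
tool_rot: [0.0, 1.0, -0.02, -0.001]
contact_force: [0.4, 0.3, -1.3]
gripper_width: 0.269
t: 25.12
eef_pos: [0.6118, -0.2049, 0.0799]
tool_rot: [-0.0, 0.995, -0.097, 0.0]
contact_force: [0.8, 0.3, -1.2]
gripper_width: 0.267
t 25.12 p [ 0.6118 -0.2049  0.0799] yaw -11.1 tilt [0.0004 0.    ] F [ 0.8  0.3 -1.2] w 0.267 q7 -1.68
az 0.1  x 1.7 y -1.0 z 64.4
```

View pics/w6.png

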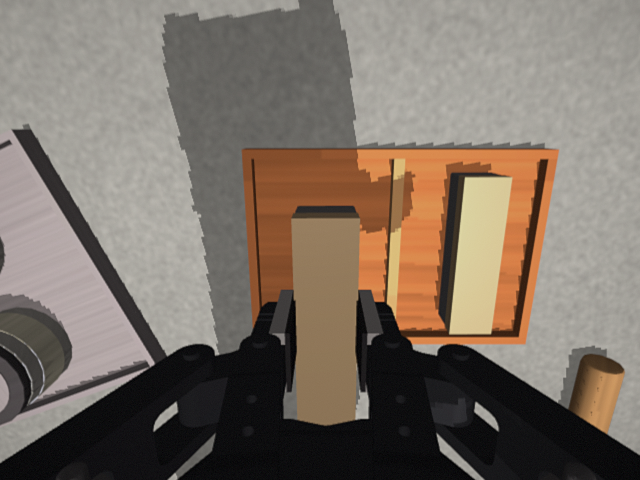

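The second hone is held over the left bay (292–358, 210–420). The first lies in the right bay at (480,250), parallel to the divider.

```bash
python3 -m crank '[{"jaw":15,"x":1.5,"y":-1,"z":15,"ax":0,"ay":0,"az":0},{"jaw":15,"x":0,"y":0,"z":22,"ax":0,"ay":0,"az":0},{"jaw":15,"x":0,"y":0,"z":14,"ax":0,"ay":0,"az":0},{"jaw":15,"x":0,"y":0,"z":9,"ax":0,"ay":0,"az":0},{"jaw":15,"x":0,"y":0,"z":4,"ax":0,"ay":0,"az":0},{"jaw":15,"x":0,"y":0,"z":0,"ax":0,"ay":0,"az":0}]' 40
python3 -m crank '[{"jaw":35,"x":0,"y":0,"z":0,"ax":0,"ay":0,"az":0},{"jaw":42,"x":0,"y":0,"z":0,"ax":0,"ay":0,"az":0},{"jaw":42,"x":0,"y":0,"z":0,"ax":0,"ay":0,"az":0},{"jaw":42,"x":0,"y":0,"z":-20,"ax":0,"ay":0,"az":0},{"jaw":42,"x":0,"y":0,"z":-50,"ax":0,"ay":0,"az":0},{"jaw":42,"x":0,"y":0,"z":-50,"ax":0,"ay":0,"az":0},{"jaw":70,"x":0,"y":0,"z":-40,"ax":0,"ay":0,"az":1.5},{"jaw":70,"x":0,"y":0,"z":0,"ax":0,"ay":0,"az":0},{"jaw":70,"x":0,"y":0,"z":0,"ax":0,"ay":0,"az":0}]'
python3 go.py .4573 -.3560 .15 -12.5 / .4573 -.3560 .006 -12.5
```

```text
t: 25.92
eef_pos: [0.6136, -0.2043, 0.0158]
tool_rot: [0.0, 0.995, -0.097, 0.0]
contact_force: [-0.1, -0.8, -1.2]
gripper_width: 0.264
t: 27.05
eef_pos: [0.6128, -0.2042, 0.1758]
tool_rot: [0.0, 0.994, -0.11, 0.0]
contact_force: [-0.9, -0.3, -0.0]
gripper_width: 0.7
t 27.05 p [ 0.6128 -0.2042  0.1758] yaw -12.6 tilt [ 0.0003 -0.0002] F [-0.9 -0.3 -0. ] w 0.700 q7 -1.68
az -0.1  x -119.0 y 181.8 z 25.8
az -0.0  x 0.0 y -0.0 z 144.0
```

```bash
python3 -m crank '[{"jaw":70,"x":-15,"y":23,"z":0,"ax":0,"ay":0,"az":0},{"jaw":70,"x":-30,"y":45,"z":0,"ax":0,"ay":0,"az":0},{"jaw":70,"x":-30,"y":45,"z":0,"ax":0,"ay":0,"az":0},{"jaw":70,"x":-25,"y":40,"z":0,"ax":0,"ay":0,"az":0},{"jaw":70,"x":-13,"y":20,"z":10,"ax":0,"ay":0,"az":0},{"jaw":70,"x":-6,"y":9,"z":15,"ax":0,"ay":0,"az":0},{"jaw":70,"x":0,"y":0,"z":0,"ax":0,"ay":0,"az":0},{"jaw":70,"x":0,"y":0,"z":0,"ax":0,"ay":0,"az":0}]'
python3 go.py .4568 -.3557 .006 -12.5
python3 - <<'E'
from h import *
p,d,c=snap('top','top4'); P=cloud(d,c); z=P[...,2]
m=((z>.02)&(z<.04)&(P[...,0]>.52)&(P[...,0]<.72)&(P[...,1]<-.12)&(P[...,1]>-.36)).astype(np.uint8)
n,l,s,ce=cv2.connectedComponentsWithStats(m)
for i in range(1,n):
    if s[i,4]>60:
        q=P[l==i]; pl=np.linalg.lstsq(np.c_[q[:,:2],np.ones(len(q))],q[:,2],rcond=None)[0]
        print(cv2.minAreaRect(q[:,:2].astype(np.float32)),s[i,4],q.mean(0),'slope',pl[:2])
E
```

```text
t: 28.05
eef_pos: [0.4583, -0.3543, 0.15]
tool_rot: [-0.001, 0.994, -0.109, 0.0]
contact_force: [0.3, 1.5, 0.3]
gripper_width: 0.698
t 28.05 p [ 0.4583 -0.3543  0.15  ] yaw -12.5 tilt [0.0001 0.001 ] F [0.3 1.5 0.3] w 0.698 q7 -1.33
az -0.0  x -1.1 y 1.7 z 144.0
((0.6110740900039673, -0.2045576274394989), (0.025380060076713562, 0.09171366691589355), 79.34017944335938) 583 [ 0.61013602 -0.20407244  0.02839518] slope [ 0.00331752 -0.02019136]
((0.5992377996444702, -0.28785839676856995), (0.025421978905797005, 0.09223007410764694), 78.65814208984375) 604 [ 0.59801804 -0.28688139  0.02863491] slope [-0.01623232 -0.06713104]
```

```bash
python3 -m crank '[{"jaw":70,"x":-1,"y":1.5,"z":25,"ax":0,"ay":0,"az":0},{"jaw":70,"x":0,"y":0,"z":45,"ax":0,"ay":0,"az":0},{"jaw":70,"x":0,"y":0,"z":45,"ax":0,"ay":0,"az":0},{"jaw":70,"x":0,"y":0,"z":21,"ax":0,"ay":0,"az":0},{"jaw":70,"x":0,"y":0,"z":8,"ax":0,"ay":0,"az":0},{"jaw":70,"x":0,"y":0,"z":0,"ax":0,"ay":0,"az":0},{"jaw":15,"x":0,"y":0,"z":0,"ax":0,"ay":0,"az":0},{"jaw":15,"x":0,"y":0,"z":0,"ax":0,"ay":0,"az":0},{"jaw":15,"x":0,"y":0,"z":0,"ax":0,"ay":0,"az":0},{"jaw":15,"x":0,"y":0,"z":0,"ax":0,"ay":0,"az":0},{"jaw":15,"x":0,"y":0,"z":0,"ax":0,"ay":0,"az":0},{"jaw":15,"x":0,"y":0,"z":0,"ax":0,"ay":0,"az":0}]' 40
python3 go.py
python3 -m crank '[{"jaw":15,"x":0,"y":0,"z":-15,"ax":0,"ay":0,"az":0},{"jaw":15,"x":0,"y":0,"z":-35,"ax":0,"ay":0,"az":0},{"jaw":15,"x":0,"y":0,"z":-50,"ax":0,"ay":0,"az":0},{"jaw":15,"x":0,"y":0,"z":-50,"ax":0,"ay":0,"az":0},{"jaw":15,"x":0,"y":0,"z":-20,"ax":0,"ay":0,"az":0},{"jaw":15,"x":0,"y":0,"z":0,"ax":0,"ay":0,"az":0}]'
python3 go.py .6165 .2628 .17 85.1; python3 -c "
from h import *; snap('wrist','w7')"
```

```text
t: 29.6
eef_pos: [0.4566, -0.3574, 0.0076]
tool_rot: [0.0, 0.994, -0.11, 0.001]
contact_force: [-0.6, 1.2, 6.2]
gripper_width: 0.26
t 29.60 p [ 0.4566 -0.3574  0.0076] yaw -12.7 tilt [ 0.0017 -0.0011] F [-0.6  1.2  6.2] w 0.260 q7 -1.38
t: 30.35
eef_pos: [0.4565, -0.3576, 0.1787]
tool_rot: [0.001, 0.994, -0.11, 0.002]
contact_force: [-0.4, 0.7, -2.8]
gripper_width: 0.261
t 30.35 p [ 0.4565 -0.3576  0.1787] yaw -12.7 tilt [ 0.0034 -0.0025] F [-0.4  0.7 -2.8] w 0.261 q7 -1.32
az -97.8  x 631.8 y 106.4 z 8.7
```

View pics/w7.png

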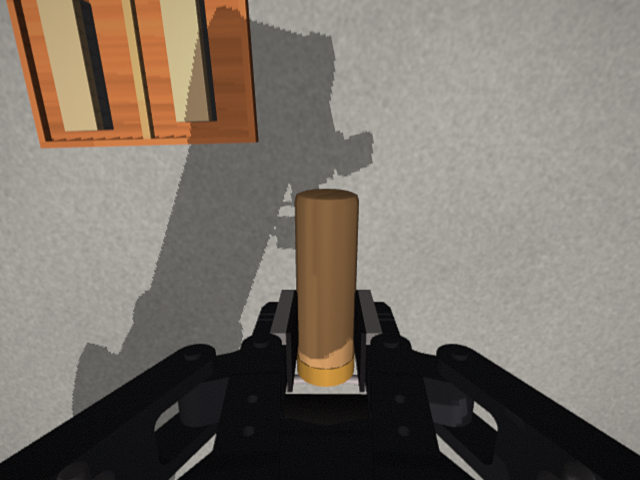

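The handle is gripped straight, (297–357, 190–385), with both hones seated in the rack at top left. Turning and carrying it over.

```bash
python3 -m crank '[{"jaw":15,"x":0,"y":0,"z":0,"ax":0,"ay":0,"az":-5},{"jaw":15,"x":0,"y":0,"z":0,"ax":0,"ay":0,"az":-10},{"jaw":15,"x":0,"y":0,"z":0,"ax":0,"ay":0,"az":-10},{"jaw":15,"x":0,"y":0,"z":0,"ax":0,"ay":0,"az":-10},{"jaw":15,"x":0,"y":0,"z":0,"ax":0,"ay":0,"az":-10},{"jaw":15,"x":0,"y":0,"z":0,"ax":0,"ay":0,"az":-10},{"jaw":15,"x":0,"y":0,"z":0,"ax":0,"ay":0,"az":-10},{"jaw":15,"x":0,"y":0,"z":0,"ax":0,"ay":0,"az":-10},{"jaw":15,"x":0,"y":0,"z":0,"ax":0,"ay":0,"az":-10},{"jaw":15,"x":0,"y":0,"z":0,"ax":0,"ay":0,"az":-10},{"jaw":15,"x":0,"y":0,"z":0,"ax":0,"ay":0,"az":-2.8},{"jaw":15,"x":0,"y":0,"z":0,"ax":0,"ay":0,"az":0}]' 40
python3 go.py .6165 .2628 .17 85.1
python3 -m crank '[{"jaw":15,"x":26,"y":4.5,"z":0,"ax":0,"ay":0,"az":0},{"jaw":15,"x":54,"y":9,"z":0,"ax":0,"ay":0,"az":0},{"jaw":15,"x":54,"y":9,"z":0,"ax":0,"ay":0,"az":0},{"jaw":15,"x":54,"y":9,"z":0,"ax":0,"ay":0,"az":0},{"jaw":15,"x":54,"y":9,"z":0,"ax":0,"ay":0,"az":0},{"jaw":15,"x":54,"y":9,"z":0,"ax":0,"ay":0,"az":0},{"jaw":15,"x":54,"y":9,"z":0,"ax":0,"ay":0,"az":0},{"jaw":15,"x":54,"y":9,"z":0,"ax":0,"ay":0,"az":0},{"jaw":15,"x":54,"y":9,"z":0,"ax":0,"ay":0,"az":0},{"jaw":15,"x":54,"y":9,"z":0,"ax":0,"ay":0,"az":0},{"jaw":15,"x":54,"y":9,"z":0,"ax":0,"ay":0,"az":0},{"jaw":15,"x":38,"y":7,"z":0,"ax":0,"ay":0,"az":0}]'
python3 -m crank '[{"jaw":15,"x":20,"y":4,"z":20,"ax":0,"ay":0,"az":0},{"jaw":15,"x":0,"y":0,"z":35,"ax":0,"ay":0,"az":0},{"jaw":15,"x":0,"y":0,"z":35,"ax":0,"ay":0,"az":0},{"jaw":15,"x":0,"y":0,"z":0,"ax":0,"ay":0,"az":0},{"jaw":15,"x":0,"y":0,"z":0,"ax":0,"ay":0,"az":0}]'
python3 go.py .6165 .2628 .0130 85.1; python3 -c "
from h import *; snap('wrist','w8')"
```

```text
t: 31.9
eef_pos: [0.4547, -0.3564, 0.1746]
tool_rot: [-0.002, 0.737, 0.676, -0.0]
contact_force: [0.6, 0.0, -1.8]
gripper_width: 0.261
t 31.90 p [ 0.4547 -0.3564  0.1746] yaw 85.1 tilt [-0.0023  0.0022] F [ 0.6  0.  -1.8] w 0.261 q7 0.23
az 0.0  x 630.8 y 108.3 z 4.6
t: 33.4
eef_pos: [0.6074, 0.2393, 0.1753]
tool_rot: [-0.001, 0.736, 0.677, -0.0]
contact_force: [0.2, -0.3, -3.0]
gripper_width: 0.26
t: 34.02
eef_pos: [0.6141, 0.2563, 0.0871]
tool_rot: [-0.0, 0.737, 0.676, 0.0]
contact_force: [0.1, 0.5, -1.7]
gripper_width: 0.263
t 34.02 p [0.6141 0.2563 0.0871] yaw 85.1 tilt [0.0006 0.0006] F [ 0.1  0.5 -1.7] w 0.263 q7 -0.94
az 0.0  x 6.7 y 1.8 z 74.1
```

View pics/w8.png

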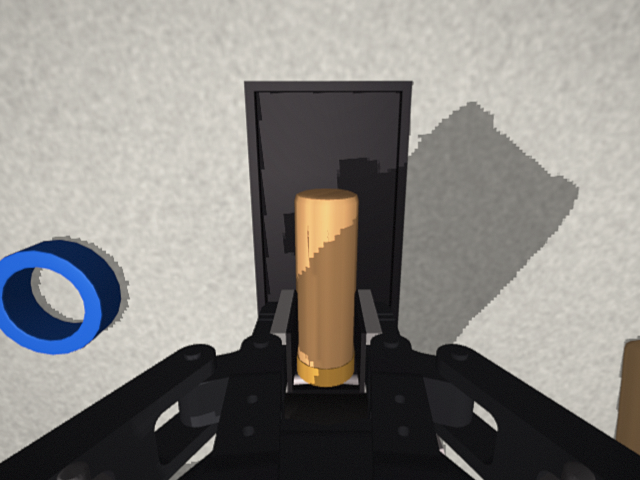

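The brayer is aligned with the long tray (walls near x=250 and x=408) and roughly centred. Lowering and releasing.

```bash
python3 -m crank '[{"jaw":15,"x":6.5,"y":2,"z":20,"ax":0,"ay":0,"az":0},{"jaw":15,"x":0,"y":0,"z":26,"ax":0,"ay":0,"az":0},{"jaw":15,"x":0,"y":0,"z":15,"ax":0,"ay":0,"az":0},{"jaw":15,"x":0,"y":0,"z":8,"ax":0,"ay":0,"az":0},{"jaw":15,"x":0,"y":0,"z":4.5,"ax":0,"ay":0,"az":0},{"jaw":15,"x":0,"y":0,"z":0,"ax":0,"ay":0,"az":0}]' 40
python3 go.py
python3 -m crank '[{"jaw":35,"x":0,"y":0,"z":0,"ax":0,"ay":0,"az":0},{"jaw":42,"x":0,"y":0,"z":0,"ax":0,"ay":0,"az":0},{"jaw":42,"x":0,"y":0,"z":0,"ax":0,"ay":0,"az":0},{"jaw":42,"x":0,"y":0,"z":-20,"ax":0,"ay":0,"az":0},{"jaw":42,"x":0,"y":0,"z":-50,"ax":0,"ay":0,"az":0},{"jaw":42,"x":0,"y":0,"z":-50,"ax":0,"ay":0,"az":0},{"jaw":70,"x":0,"y":0,"z":-50,"ax":0,"ay":0,"az":0},{"jaw":70,"x":0,"y":0,"z":-50,"ax":0,"ay":0,"az":0},{"jaw":70,"x":0,"y":0,"z":0,"ax":0,"ay":0,"az":0}]'
python3 - <<'E'
from h import *
p,d,c=snap('wrist','w9'); snap('side','side9'); p,d,c=snap('top','top9')
P=cloud(d,c); z=P[...,2]; p0,d0,c0=load('top0'); P0=cloud(d0,c0)
for n,x,y,h in (('bottle',.4513,0,.1),('tape',.4425,.2405,.018)):
    for Q in (P0,P):
        k=(abs(Q[...,0]-x)<.05)&(abs(Q[...,1]-y)<.05)&(Q[...,2]>h); print(n,k.sum(),np.round(cv2.minAreaRect(Q[k][:,:2].astype(np.float32))[0],4))
cv2.imwrite('pics/fin.png',np.hstack([p[120:330,100:540,::-1]]).repeat(1,0))
E
```

```text
t: 34.83
eef_pos: [0.6167, 0.2625, 0.0133]
tool_rot: [0.0, 0.736, 0.677, 0.001]
contact_force: [-0.2, -0.5, -2.4]
gripper_width: 0.261
t 34.83 p [0.6167 0.2625 0.0133] yaw 85.1 tilt [0.0009 0.0005] F [-0.2 -0.5 -2.4] w 0.261 q7 -0.99
t: 35.95
eef_pos: [0.6182, 0.2642, 0.2396]
tool_rot: [0.001, 0.736, 0.677, 0.005]
contact_force: [-0.1, -0.8, -1.2]
gripper_width: 0.704
bottle 194 [4.514e-01 2.000e-04]
bottle 2511 [0.4303 0.0251]
tape 564 [0.4424 0.2401]
tape 455 [0.4566 0.2364]
```

View pics/w9.png

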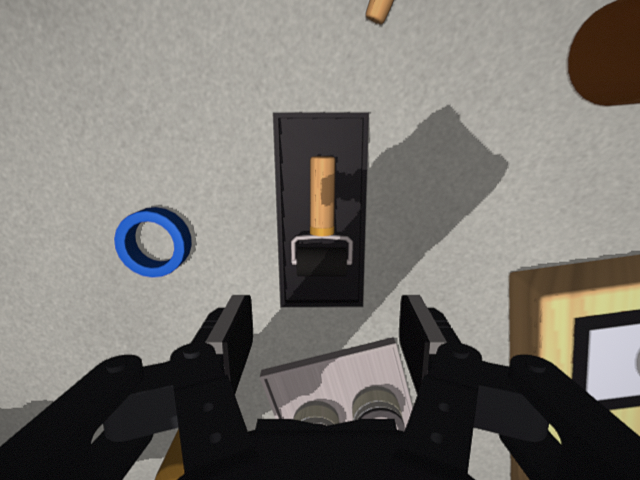

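View pics/side9.png

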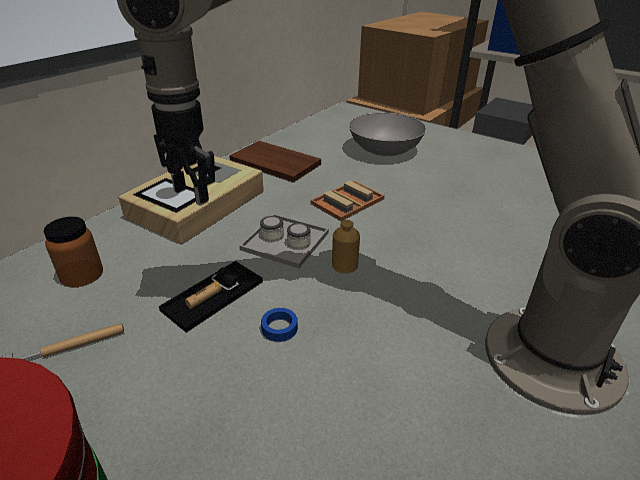

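The wrist view shows the brayer flat inside the long tray (centre (322,215), tray 275–368 × 113–306). The side view shows both tins upright, both hones in their bays, and bottle (345,245) and tape (280,324) where they were. The arm hides the last two from the top camera, so that check is invalid. I'll compare side images instead, then hand in.

```bash
python3 -m crank '[{"jaw":70,"x":0,"y":0,"z":0,"ax":0,"ay":0,"az":0},{"jaw":70,"x":0,"y":0,"z":0,"ax":0,"ay":0,"az":0}]'
python3 - <<'E'
from h import *
A=cloud(*load('side0')[1:]);p,d,c=load('side9');B=cloud(d,c)
for n,x,y,h in (('bottle',.4513,0,.06),('tape',.4425,.2405,.018)):
    for Q in (A,B):
        k=(np.hypot(Q[...,0]-x,Q[...,1]-y)<.05)&(Q[...,2]>h)&(Q[...,2]<.13); print(n,k.sum(),Q[k].mean(0).round(4))
p,d,c=load('w9');P=cloud(d,c);k=(P[...,2]>.02)&(P[...,2]<.045)&(abs(P[...,0]-.616)<.05)&(abs(P[...,1]-.25)<.1);k[300:]=0
r=cv2.minAreaRect(P[k][:,:2].astype(np.float32));print('brayer',r,P[k][:,2].max())
ticket.hand_in()
E
```

```text
t: 36.35
eef_pos: [0.6158, 0.2619, 0.2316]
tool_rot: [-0.0, 0.736, 0.677, -0.001]
contact_force: [-0.0, 0.9, -0.0]
gripper_width: 0.701
bottle 672 [0.4426 0.0124 0.0887]
bottle 668 [0.4426 0.0124 0.0889]
tape 510 [0.4398 0.2428 0.0229]
tape 507 [0.4397 0.2427 0.0229]
brayer ((0.6143168807029724, 0.25349217653274536), (0.11900481581687927, 0.06130322813987732), 86.3944091796875) 0.03701230453929076
the job is handed in; nothing more can be done
```

The bench is sorted and the job was handed in at about 36 s of the 117 s allowed. I placed the items in the order you asked: tins, then hones, then brayer.

- **Tins:** both stand upright in the square tray, about 73 mm apart centre to centre, and their tops are level.
- **Hones:** one lies lengthwise in each bay of the rack. Each is within about 3 mm of its bay's centre and about 1° of the rack's axis.
- **Brayer:** it lies flat and lengthwise in the long tray, about 1.5 mm from the centre and 1.3° off the tray's axis.
- **Bottle and tape:** neither moved. Side-view positions before and after agree to 0.2 mm or better.

One check failed: the final top-camera reading of the bottle and tape was invalid because the arm hid them, so I used the side view instead. The highest wrist force I saw at the end of a move was about 7 N, while gripping. The first move call was refused because its rows lacked keys, so nothing moved.

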